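Fetch a calibration cell from a deep pocket with sprung tongs

ROBOT

A 6-joint arm with a two-finger parallel gripper is mounted at the origin on the work surface. World frame = base frame: x ahead of the robot, y to its left, z up, the work surface at z = 0. Lengths are in m, angles in rad, forces in N, time in s.
With the tool pointing down it reaches from about 0.275 to 0.875 m from the base axis. Payload 12.5 kg.
Tool frame: the origin (TCP) lies midway between the tips of the shut fingers; the grasp point (between the pads) lies 19 mm behind it; z points along the fingers, y is the line along which they close (so a half turn about z gives the same grasp; the last joint's range is limited). The gripper opens to 85 mm and grips with 20 to 120 N. Pads are 22 mm wide; open, the fingers measure 114 mm over their backs; the gripper's body (76 mm by 85 mm) begins 54 mm behind the grasp point. The pads swing forward as they close: fully open they stand 13 mm farther back than shut.
Start: joints at [1.197, 0.351, 1.652, -0, 1.139, -0.085], TCP at [0.157, 0.527, 0.231] pointing down, gripper open.
Joint ranges: [-2.75, 2.75], [-0.79, 2.1], [0.01, 2.65], [-1.57, 4.71], [0.07, 3.14], [-2.87, 2.87]. Speed limits (rad/s): [2.22, 2.22, 2.79, 3.14, 3.14, 3.14].

INTERFACE

Orientations are given as a 3x3 rotation matrix whose columns are the frame's x, y, z axes.
In Python, from plant import env, claw, kinematics, eyes, nets gives the robot as it stands. Calls block until the motion is done:
- env.move_to(position, orientation): joint-space move of the TCP to a pose.
- env.move_l(position, feed=0.15, rotation=None, max_force=None): straight line of the TCP; rotation=None keeps the orientation; feed is the mean speed in m/s. With max_force (N) it stops when the force on the tool has changed by that much, and returns True; else False.
- env.set_joints(angles): joint-space move.
- claw.gripper_open() and claw.grab(force=None): open the fingers fully, or close them until they stop; force is the grip in N (None keeps the last).
- env.dwell(seconds).
- kinematics.inverse_kinematics(position, orientation): joint angles nearest the present ones, or None.
- eyes.camera(name): name is "side" or "top" or "wrist"; returns (picture, depth): 400x640x3 uint8, red, green, blue; 400x640 float32, m along the optical axis (not along the pixel's ray), 0 where there is no reading.
- eyes.camera_model(name): a dict with "fx", "fy", "cx", "cy" (pixels), "rvec" (rotation vector, rad) and "tvec" (3), from world to camera coordinates, as OpenCV has them. Camera axes: x right, y down, z forward; pixel columns grow to the right and rows downward; lengths in m; the calibration is good to about 2 mm. The wrist camera is an equidistant fisheye: a pixel r from the principal point sees the ray r / f radians off the axis. A picture is of the moment at which its call begins: read the wrist's pose just before it. camera_model takes no time and is no camera call; for the wrist camera it gives the pose at the moment of the call.
A pose or a line that the arm cannot do raises env.Unreachable and nothing moves.
- env.close_job(): hands the job in; it is judged then, once.
Trained networks look in the newest picture that a camera, given by its name, has taken for a name from the list of things; names that differ only in an ending like _2 or _b are one class to them, and where a whole thing is asked for, a point or a joint stands for the part that bears it (a point fixed in the world has none). Each returns a list of dicts, best first, with "score" (0 to 1); they miss things now and then, are a little off and sometimes report something else, mostly with a low value. They report only what shows in the picture. A call takes as long as a camera call.
- nets.boxes_of(label, camera): "point" ([column, row] in pixels, amid what is visible of it).
- nets.regions_of(label, camera): "mask" (400x640 bool, what is visible of it) and "point" ([column, row] in pixels, amid what is visible of it).
Readings, each from a call of its own:
- env.current_time_s(): time.
- env.current_qpos(): joint angles.
- env.current_joint_vel(): joint speeds.
- env.current_effort(): joint torques, N m.
- env.current_tcp_pos(): TCP position.
- env.current_orientation(): TCP orientation.
- env.current_contact_force(): force on the tool from outside, world axes, zero at the start.
- env.current_ft_torque(): the same for the moment, N m.
- env.current_opening(): finger opening in m.
- env.current_gripper_force(): force on a finger pad.
Only numpy, scipy, OpenCV 4.12 (cv2) and the standard library are available. Lean on these libraries where they do the work, as an engineer would, in place of code of your own. Each camera call takes 0.05 s, during which the arm holds its last target. There are 200 camera calls.

TASK

Take the sprung tongs from their stand and use them, not your fingers, to lift the square calibration cell out of its deep pocket in the grey block. Stand the cell upright on the floor of the shallow steel tray, then hang the tongs back in their stand as you found them and let go. Leave the round rod in its pocket and the jar where it stands in the tray.

Things in the scene. Friction and masses are not known exactly. Their poses are not given: they have to be found in the camera images.
- tongs_grip (a point): Parallel sprung tongs, 112 mm tall, hanging jaws-down in the stand, 120 g. Two black grip plates face one another along y, each 24 mm wide (x), 46 mm tall, 54 mm over their outer faces when open. Point: midway between the plates of the OPEN tongs, 90 mm above the jaw tips, half-way up the plates; fixed to the -y limb, so off the middle by half of any squeeze. z up.
- jaw (a joint): How far the tongs are squeezed, in m: 0 open, 0.016 when the jaws close on the cell, 0.020 at the stop. Plates and jaws stay parallel and come together by the same amount. The spring pushes them apart with 6 N when open, 8.4 N at 0.016. Squeezed only 4 mm (50 mm over the plates) the spring's push is enough to carry the tongs with the jaws still apart; let go, they spring open.
- jaw_tips (a point): Midway between the tips of the open jaws of the tongs (on the -y limb, axes as tongs_grip). The steel jaws, one under each plate, are 12 mm wide (x), 5 mm thick (y), 34 mm apart inside and 44 mm over the outside when open, 60 mm long below the lips.
- lips (a point): Midway between the tongs' two lips, at their underside, 60 mm above the jaw tips. A flat lip stands out from each limb just under its plate, 6 mm thick, 24 mm wide (x), reaching 40 mm from the middle (80 mm over both when open). The tongs hang in the stand by the lips, which also stop them at the top of the block.
- cell_center (a point): The calibration cell's centre: a plain aluminium square bar 18 x 18 x 62 mm with a 13 mm white square on top, standing upright (z up) in one of the block's two pockets, its sides parallel to the pocket's; 40 to 90 g.
- block: Grey dry block, 96 x 96 mm, 110 mm tall, fixed; origin at the centre of its underside, z up. Two pockets open in its top, side by side, centred at x = -22 and +22 mm (y = 0), each 22 mm wide (x) and 52 mm long (y). The pocket floor is 10 mm above the bench; the lowest 12 mm narrow to a 22 x 22 mm seat in which a part stands with 2 mm play each way.
- block_top (a point): Centre of the block's top, 110 mm above the bench, axes as the block. The cell's top is 38 mm below it. With the tongs' y along the block's y, jaws either side of the cell and lips on the block's top, the jaw tips are 50 mm above the bench and overlap the cell by 22 mm.
- rod_center (a point): Centre of a round aluminium rod, 18 mm across and 62 mm long, its top dark in the middle, standing in the other pocket. Bystander.
- stand: White stand of the tongs, 60 (x) x 104 (y) mm, 75 mm tall, fixed; origin at the centre of its underside, z up. Its opening is 24 (x) x 56 mm (y), 69 mm deep, centred. The tongs hang in it by their lips, their y along the stand's y (either way round will do), tips 15 mm above the bench.
- tongs: The tongs' -y limb with its guide rods; origin at jaw_tips.
- cell: The cell; origin at the centre of its underside.
- tray: Shallow steel tray, 160 (x) x 130 (y) mm outside, fixed; walls 4 mm thick and 16 mm tall, floor 4 mm above the bench; origin at the centre of its underside. Free floor in its -x half; the jar stands in the +x half.
- jar: Capped jar, 38 mm across, 48 mm tall, standing in the tray's +x half; origin at its underside. Bystander.

How it is judged:
On the way:
1. the cell is held by the tongs, wholly above the block (height (world z) of cell_center above 0.145 m and contact force between tongs and cell above 1 N), for 0.2 s.
At the end, for the whole second after the job is handed in: The cell stands upright (within 0.1 rad) on the floor of the tray, its centre inside the tray's walls, at rest; the tongs hang in the stand, jaws down and open, lips on the stand's top, upright within 0.12 rad and within 12 mm (along the stand's x) and 15 mm (along its y) of its middle, at rest (x of cell_center in the frame of tray between -0.074 and 0.074 m and y of cell_center in the frame of tray between -0.059 and 0.059 m and z of cell_center in the frame of tray between 0.031 and 0.039 m and angle between cell_center's own z axis and vertical below 0.1 rad and linear speed of each of cell, tongs below 0.02 m/s and x of tongs_grip in the frame of stand between -0.012 and 0.012 m and y of tongs_grip in the frame of stand between -0.015 and 0.015 m and z of tongs_grip in the frame of stand between 0.098 and 0.112 m and angle between tongs_grip's own z axis and vertical below 0.12 rad and value of joint jaw below 0.002 m); the robot touches nothing.
It fails at once if the fingers touch the cell (contact force between the fingers and cell above 0.5 N).
It fails at once if the cell falls over (angle between cell_center's own z axis and vertical above 0.7 rad).
It fails at once if the round rod or the jar in the tray is moved by more than 15 mm (distance of any of rod_center, jar from where it was at the start of the episode above 0.015 m).
It also fails if it takes over 58 s, if anything falls off the work surface, if the arm or the gripper's body presses on something with over 40 N, if the wrist force passes 120 N, or if a joint passes its speed limit or range.

## Working session

There is one attempt and no reset: what is moved stays moved. The work goes in short steps, each a Python script; the robot and the scene stay as the last script left them, time stands still between calls to the robot, and variables do not carry over. Pictures are saved under pics/ and viewed, at most 14 in all, crops included, and the job is handed in when it is done.

```bash
ls; mkdir -p pics; python3 - <<'E'
from plant import env, claw, kinematics, eyes, nets
import cv2, numpy as np
for c in ["top","side"]:
    p,d=eyes.camera(c); cv2.imwrite(f"pics/{c}0.png",p[:,:,::-1]); np.save(f"pics/{c}d.npy",d)
    m=eyes.camera_model(c); print(c,m)
    for l in ["tongs","stand","block","tray","jar","cell","rod_center"]:
        r=nets.boxes_of(l,c); print(l,[(np.round(x["point"]),round(x["score"],2)) for x in r[:3]])
print(env.current_time_s(), env.current_orientation())
E
```

```text
pics
top {'fx': 438.7936337157014, 'fy': 438.7936337157014, 'cx': 317.4590833161986, 'cy': 199.61210136165903, 'rvec': array([ 2.12985243, -2.18349934,  0.07267151]), 'tvec': array([0.00563446, 0.55600976, 0.91631618])}
tongs [(array([161., 230.]), 0.82), (array([312., 202.]), 0.51)]
stand [(array([175., 234.]), 0.72)]
block [(array([312., 198.]), 0.74)]
tray [(array([443., 214.]), 0.56)]
jar [(array([438., 195.]), 0.78)]
cell []
rod_center [(array([313., 192.]), 0.61)]
side {'fx': 431.0242036205716, 'fy': 431.0242036205716, 'cx': 318.10444401385257, 'cy': 194.36461862176589, 'rvec': array([ 2.14876745, -0.46269376,  0.25637177]), 'tvec': array([-0.50357208,  0.17894363,  0.7393874 ])}
tongs [(array([250., 123.]), 0.94)]
stand [(array([252., 144.]), 0.93)]
block [(array([319., 197.]), 0.81)]
tray [(array([366., 320.]), 0.73)]
jar [(array([386., 291.]), 0.97)]
cell [(array([249., 148.]), 0.68)]
rod_center []
0.8 [[-9.58597918e-01  2.84763115e-01 -1.74301336e-05]
 [ 2.84763115e-01  9.58597917e-01 -4.44131810e-05]
 [ 4.06125403e-06 -4.75378420e-05 -9.99999999e-01]]
```

```bash
python3 - <<'E'
import cv2,numpy as np
a=cv2.imread("pics/top0.png");b=cv2.imread("pics/side0.png")
cv2.imwrite("pics/top_c.png",cv2.resize(a[120:330,110:510],(800,420),interpolation=cv2.INTER_CUBIC))
E
```

```text
(no output)
```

View pics/top_c.png

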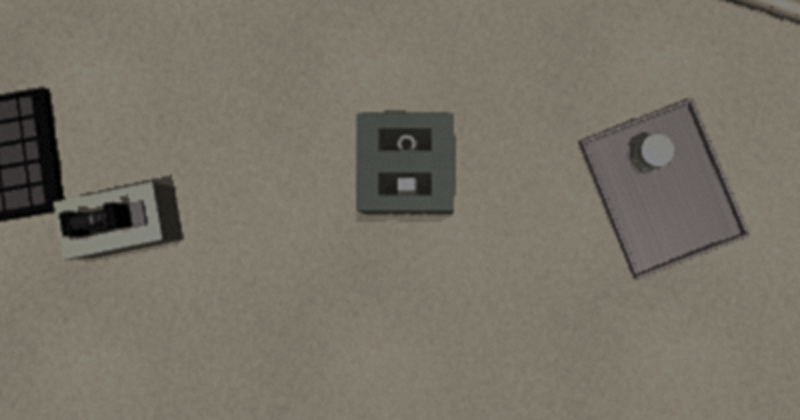

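View pics/side0.png

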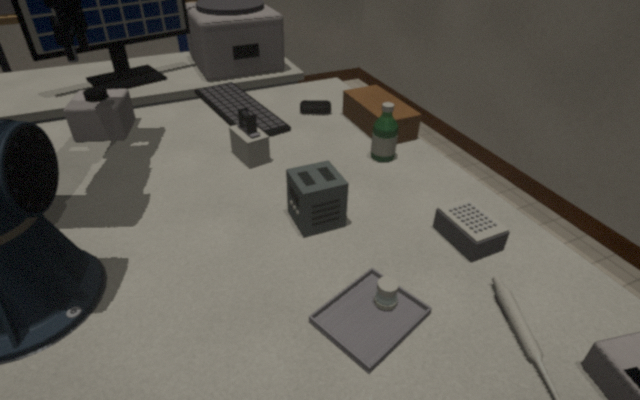

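The top view shows the stand with the tongs at about px (165,230), the block at (313,201), with the cell (white square) at (313,212) and the rod (dark ring) at (313,191), and the tray at (442,214) with the jar at (438,195). The side view agrees. Next I'll measure poses from the depth.

```bash
cat > h.py <<'E'
from plant import env, claw, kinematics, eyes, nets
import cv2, numpy as np
def cloud(d,m,wrist=False):
    v,u=np.mgrid[:400,:640]
    x=(u-m["cx"])/m["fx"]; y=(v-m["cy"])/m["fy"]
    if wrist:
        r=np.hypot(x,y); k=np.where(r>1e-6,np.tan(np.minimum(r,1.4))/np.maximum(r,1e-6),1); x=x*k;y=y*k
    P=np.stack([x*d,y*d,d],-1); R=cv2.Rodrigues(m["rvec"])[0]
    W=(P-m["tvec"].ravel())@R
    W[d<=0]=np.nan
    return W
def rect(W,sel):
    p=W[sel][:,:2].astype(np.float32)
    (c,s,a)=cv2.minAreaRect(p)
    return np.round(c,4),np.round(s,4),round(a,2),len(p)
E
python3 - <<'E'
from h import *
d=np.load("pics/topd.npy"); W=cloud(d,eyes.camera_model("top"))
v,u=np.mgrid[:400,:640]; z=W[...,2]
def sel(u0,u1,v0,v1,z0,z1): return (u>u0)&(u<u1)&(v>v0)&(v<v1)&(z>z0)&(z<z1)
print("floor z",np.nanmedian(z[260:330,250:400]))
print("stand",rect(W,sel(125,205,200,260,.068,.080)))
print("tongs top",rect(W,sel(125,205,200,260,.09,.16)), np.nanpercentile(z[sel(125,205,200,260,.085,.2)],[5,50,95]))
print("block",rect(W,sel(275,350,160,240,.103,.117)))
print("tray",rect(W,sel(390,490,165,262,.010,.03)), rect(W,sel(390,490,165,262,.002,.03)))
s=sel(420,455,180,210,.04,.056);print("jar",rect(W,s))
for px in [(313,212),(313,191)]:
  print(px,W[px[1],px[0]])
E
```

```text
floor z -0.001286147363019932
stand (array([0.4974, 0.3081]), array([0.0601, 0.1061]), 10.27, 1013)
tongs top (array([0.4975, 0.3075]), array([0.0244, 0.0556]), 10.33, 383) [0.09062416 0.12294164 0.12718005]
block (array([5.478e-01, 5.000e-04]), array([0.0952, 0.095 ]), 88.57, 1781)
tray (array([ 0.5202, -0.2753]), array([0.16  , 0.1315]), 19.63, 622) (array([ 0.5206, -0.2739]), array([0.2126, 0.2064]), 87.76, 3019)
jar (array([ 0.5571, -0.2601]), array([0.0338, 0.0333]), 88.78, 233)
(313, 212) [5.26547305e-01 2.84663723e-04 6.97919982e-02]
(313, 191) [ 0.56953258 -0.00077769  0.07222681]
```

```bash
cat >> h.py <<'E'
def down(yaw):  # tool y along the y axis of a frame turned by yaw (rad), z down
    c,s=np.cos(yaw),np.sin(yaw)
    return np.array([[-c,-s,0],[-s,c,0],[0,0,-1.]])
ST=np.array([.4974,.3081]); SY=np.radians(10.3)
BL=np.array([.5478,.0003]); BY=np.radians(-1.4)
TR=np.array([.5202,-.2753]); TY=np.radians(19.63)
def loc(o,yaw,x,y): 
    c,s=np.cos(yaw),np.sin(yaw); return o+np.array([c*x-s*y,s*x+c*y])
def P(xy,z): return np.array([xy[0],xy[1],z])
E
python3 - <<'E'
from h import *
env.move_to(P(ST,.23),down(SY))
m=eyes.camera_model("wrist"); p,d=eyes.camera("wrist")
cv2.imwrite("pics/w1.png",p[:,:,::-1])
W=cloud(d,m,True); np.save("pics/w1.npy",W)
z=W[...,2]; near=np.hypot(W[...,0]-ST[0],W[...,1]-ST[1])<.09
print("stand",rect(W,near&(z>.068)&(z<.0775)),"tongs",rect(W,near&(z>.1)&(z<.15)))
c,s=np.cos(SY),np.sin(SY); D=W[...,:2]-ST; L=np.stack([D@[c,s],D@[-s,c]],-1)
for x in (0,9):
  for y in range(-44,46,3):
    k=near&(abs(L[...,0]-x/1000)<.002)&(abs(L[...,1]-y/1000)<.0015)
    print(y,np.round(np.nanmedian(z[k])*1000) if k.any() else None,end='; ')
  print()
print(env.current_time_s(),env.current_tcp_pos(),env.current_qpos())
for yy in (np.pi/2,-np.pi/2):
  for o,a in ((ST,SY),(BL,BY),(TR,TY)):
    print(kinematics.inverse_kinematics(P(o,.1),down(a+yy)))
E
```

```text
stand (array([0.4959, 0.3074]), array([0.0609, 0.1046]), 10.19, 3456) tongs (array([0.4955, 0.3069]), array([0.0247, 0.0537]), 10.36, 1410)
-44 74.0; -41 265.0; -38 309.0; -35 309.0; -32 81.0; -29 None; -26 126.0; -23 126.0; -20 126.0; -17 97.0; -14 122.0; -11 123.0; -8 123.0; -5 123.0; -2 122.0; 1 125.0; 4 125.0; 7 125.0; 10 125.0; 13 125.0; 16 125.0; 19 126.0; 22 126.0; 25 126.0; 28 None; 31 80.0; 34 80.0; 37 80.0; 40 310.0; 43 265.0; 
-44 301.0; -41 260.0; -38 80.0; -35 80.0; -32 80.0; -29 None; -26 126.0; -23 126.0; -20 126.0; -17 21.0; -14 9.0; -11 14.0; -8 9.0; -5 14.0; -2 9.0; 1 7.0; 4 6.0; 7 7.0; 10 6.0; 13 6.0; 16 15.0; 19 126.0; 22 126.0; 25 126.0; 28 None; 31 79.0; 34 79.0; 37 80.0; 40 75.0; 43 260.0; 
2.35 [0.49682802 0.30886344 0.23002946] [ 4.76559048e-01  4.15428204e-01  1.55962715e+00  1.73864683e-04
  1.16658766e+00 -1.27486181e+00]
[ 4.75018764e-01  5.74039660e-01  1.66431683e+00 -4.44089210e-16
  9.03236165e-01 -2.84634280e+00]
None
[-5.65838426e-01  5.79304634e-01  1.65467061e+00 -4.44089210e-16
  9.07617413e-01  2.23314610e+00]
[ 4.75018764e-01  5.74039660e-01  1.66431683e+00 -4.44089210e-16
  9.03236165e-01  2.95249851e-01]
[-8.44396079e-02  5.18041051e-01  1.76578359e+00 -4.44089210e-16
  8.57768015e-01 -6.00049984e-02]
[-5.65838426e-01  5.79304634e-01  1.65467061e+00 -4.44089210e-16
  9.07617413e-01 -9.08446558e-01]
```

View pics/w1.png

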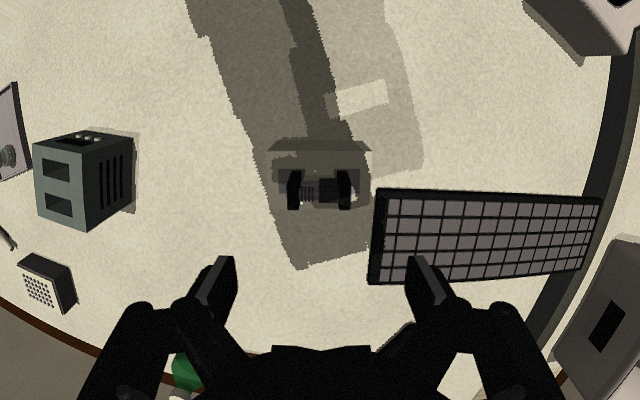

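Wrist view: the tongs are at px (320,190), with plates at |y| 19–27 mm and thin guide rods at the top between them. Next I'll try a light squeeze across y.

```bash
sed -i 's/^ST=.*; SY/ST=np.array([.4966,.3077]); SY/' h.py; python3 - <<'E'
from h import *
env.move_to(P(ST,.16),down(SY))
print(env.move_l(P(ST,.090),feed=.1,max_force=8), env.current_tcp_pos())
try: claw.grab(force=6.8)
except Exception as e: print("E",repr(e))
print(env.current_opening(),env.current_gripper_force(),env.current_time_s(),env.current_contact_force())
E
```

```text
False [0.49701394 0.30792007 0.09071736]
0.032925961299162136 23.15418630838394 4.1333 [-1.13428292 -1.22244846 20.52688234]
```

```bash
cat >> h.py <<'E'
X=-np.pi/2   # x-grip: tool y along the frame's x
OFF=-.019    # y of the x-grip on the tongs (-y limb)
E
python3 - <<'E'
from h import *
claw.gripper_open()
env.move_l(P(ST,.16),feed=.15)
g=loc(ST,SY,0,OFF)
env.move_to(P(g,.16),down(SY+X))
print(env.move_l(P(g,.090),feed=.1,max_force=8), env.current_tcp_pos())
claw.grab(force=50)
print(env.current_opening(),env.current_gripper_force(),env.current_contact_force())
env.move_l(P(g,.235),feed=.12)
print(env.current_opening(),env.current_contact_force())
g=loc(BL,BY,-.022,OFF)
env.move_to(P(g,.235),down(BY+X))
m=eyes.camera_model("wrist"); p,d=eyes.camera("wrist"); W=cloud(d,m,True); np.save("pics/w2.npy",W)
cv2.imwrite("pics/w2.png",p[:,:,::-1])
p,d=eyes.camera("side"); cv2.imwrite("pics/s2.png",cv2.resize(p[60:260,210:430,::-1],(660,600)))
z=W[...,2]; near=np.hypot(W[...,0]-BL[0],W[...,1]-BL[1])<.09
print("block",rect(W,near&(z>.104)&(z<.115)))
print(env.current_tcp_pos(),env.current_time_s())
E
```

```text
False [0.50033677 0.28918667 0.09053651]
0.023151983769163303 49.09138262271881 [-1.5027671  -0.13202112  4.17863933]
0.023507763276746564 [ 0.83303897 -0.22112472 -1.02573792]
block (array([ 5.459e-01, -1.000e-04]), array([0.0959, 0.0964]), 88.46, 5418)
[ 0.5254818  -0.0170533   0.23492727] 10.7583
```

View pics/w2.png

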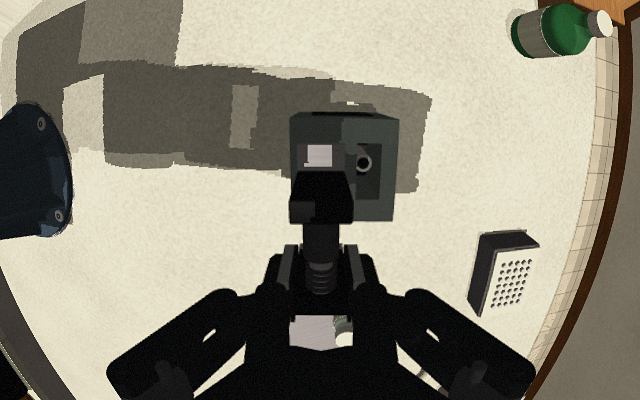

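View pics/s2.png

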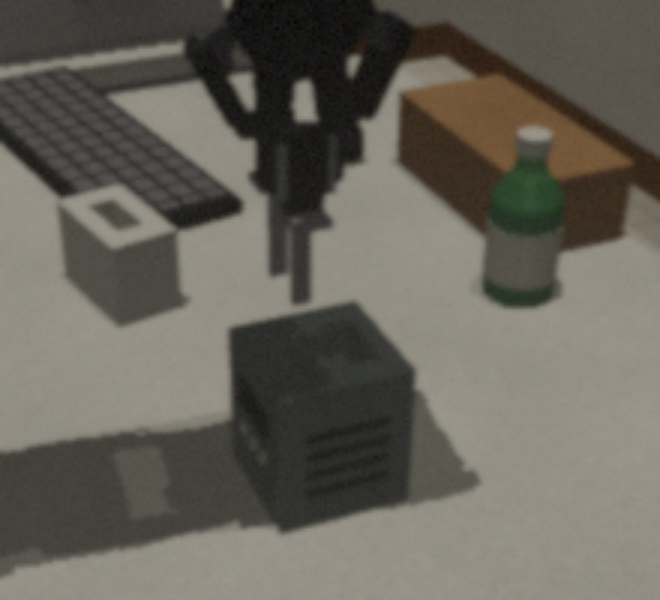

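Side view: the tongs hang open with their jaws above the block. Wrist view: the cell's pocket is at px (320,155), ahead of the jaws and lined up with them. Next I'll insert, release and regrip across y.

```bash
sed -i 's/^BL=.*; BY/BL=np.array([.5469,.0]); BY/' h.py; python3 - <<'E'
from h import *
g=loc(BL,BY,-.022,OFF)
env.move_l(P(g,.215),feed=.1); env.dwell(.2)
print(g,env.current_tcp_pos(),env.current_contact_force())
hit=env.move_l(P(g,.1265),feed=.06,max_force=5)
print(hit,env.current_tcp_pos(),env.current_contact_force(),env.current_time_s())
if not hit or env.current_tcp_pos()[2]<.130:
    claw.gripper_open(); env.move_l(P(g,.20),feed=.2)
    p,d=eyes.camera("side"); cv2.imwrite("pics/s3.png",cv2.resize(p[60:260,210:430,::-1],(660,600)))
    p,d=eyes.camera("top"); W=cloud(d,eyes.camera_model("top")); z=W[...,2]
    near=np.hypot(W[...,0]-BL[0],W[...,1]-BL[1])<.05
    print(rect(W,near&(z>.14)&(z<.175)))
E
```

```text
[ 0.52444236 -0.01845682] [ 0.52472405 -0.01840348  0.21555335] [-0.05593809 -0.44125105 -1.45293245]
False [ 0.52461178 -0.01845529  0.12680909] [ 0.89841862 -0.02814448 -0.49492064] 12.9333
(array([0., 0.]), array([0., 0.]), 0.0, 0)
```

View pics/s3.png

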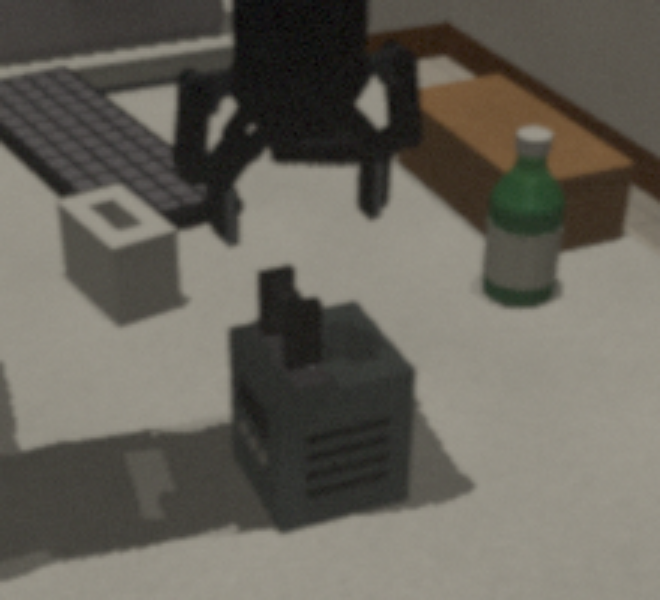

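Side view: the tongs sit upright on the block, with their lips on its top and the jaws in the cell's pocket. Next I'll squeeze across y and lift.

```bash
python3 - <<'E'
from h import *
g=loc(BL,BY,-.022,0)
env.move_to(P(g,.205),down(BY))
env.move_l(P(g,.128),feed=.1,max_force=8)
claw.grab(force=25)
print(env.current_tcp_pos(),env.current_opening(),env.current_gripper_force(),env.current_contact_force())
if .036<env.current_opening()<.042 or True:
    print(env.move_l(P(g,.262),feed=.08,max_force=40))
    env.dwell(.4)
    print(env.current_opening(),env.current_contact_force(),env.current_time_s())
    p,d=eyes.camera("side"); cv2.imwrite("pics/s4.png",cv2.resize(p[60:260,210:430,::-1],(660,600)))
E
```

```text
[5.26738589e-01 3.75831334e-04 1.30388285e-01] 0.0371884731252886 26.68917328119278 [-1.21223744  0.40733578 18.88477988]
False
0.037171373813559755 [-0.59828848  0.11743298 -1.92834755] 19.1917
```

View pics/s4.png

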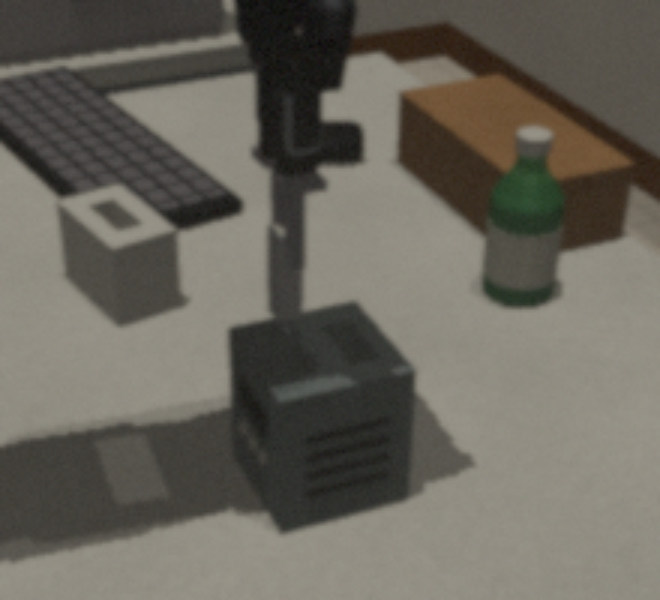

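The side view shows the cell held between the jaws, its bottom above the block top. Next: into the tray, set it down, and slide the jaws down the cell to the floor so the tongs stand before I release them.

```bash
python3 - <<'E'
from h import *
g=loc(TR,TY,-.038,0)
env.move_to(P(g,.26),down(TY)); env.dwell(.2)
f0=env.current_contact_force()
env.move_l(P(g,.14),feed=.15)
h=env.move_l(P(g,.117),feed=.03,max_force=5)
print(h,env.current_tcp_pos(),env.current_contact_force()-f0,env.current_opening())
claw.grab(force=20)
h=env.move_l(P(g,.0815),feed=.04,max_force=38)
print(h,env.current_tcp_pos(),env.current_contact_force()-f0,env.current_opening(),env.current_time_s())
p,d=eyes.camera("side"); cv2.imwrite("pics/s5.png",cv2.resize(p[220:400,270:470,::-1],(660,594)))
E
```

```text
True [ 0.48431959 -0.28802428  0.12367409] [0.17387719 0.10219412 3.31763909] 0.03725300906719007
True [ 0.48566835 -0.28762602  0.09749834] [-0.17992075  1.07539023  0.8228371 ] 0.03718912135963698 23.025
```

View pics/s5.png

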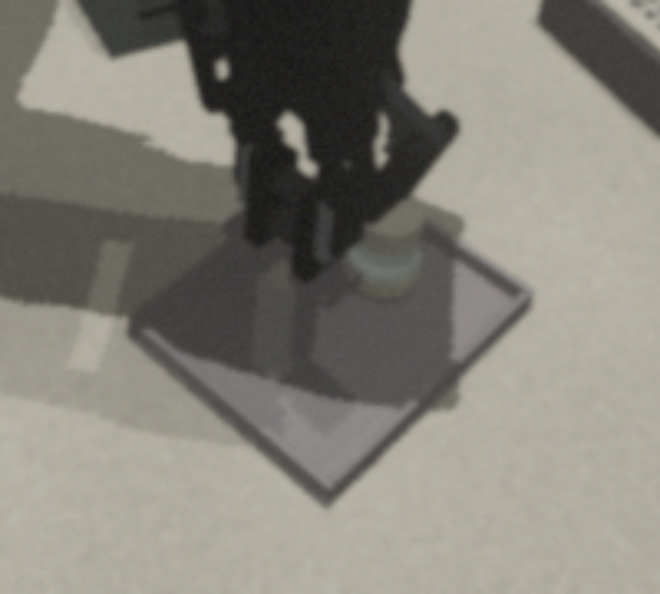

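The side view shows the cell upright at about (275,320) in the tray, with the gripper over it and the jar untouched at (385,260). Next I'll find out how far the jaws have slid.

```bash
python3 - <<'E'
from h import *
print(env.current_contact_force(),env.current_tcp_pos())
for c in ("side","top"):
    p,d=eyes.camera(c); W=cloud(d,eyes.camera_model(c))
    for l in ("tongs","cell"):
        r=nets.regions_of(l,c)
        for q in r[:2]:
            w=W[q["mask"]]; w=w[(np.abs(w[:,0]-.485)<.06)&(np.abs(w[:,1]+.288)<.06)]
            print(c,l,round(q["score"],2),q["point"],len(w),np.round(np.nanpercentile(w,[2,50,98],axis=0),3).tolist() if len(w) else '')
p,d=eyes.camera("side"); a=p[280:345,335:375,::-1]
cv2.imwrite("pics/s6.png",cv2.resize(cv2.convertScaleAbs(a,alpha=2.2),(360,585),interpolation=cv2.INTER_CUBIC))
W=cloud(d,eyes.camera_model("side"))
for v in range(285,340,3): print(v,[tuple(np.round(W[v,u]*1000).astype(int)) for u in (346,353,360,366)])
E
```

```text
[ 0.56431473 -0.78771484 -1.00593292] [ 0.48558282 -0.28762813  0.09744373]
side tongs 0.88 [361.0, 292.3] 996 [[0.47, -0.319, 0.026], [0.482, -0.292, 0.096], [0.503, -0.267, 0.13]]
side cell 0.73 [353.1, 316.8] 380 [[0.472, -0.301, 0.006], [0.477, -0.294, 0.044], [0.486, -0.283, 0.067]]
285 [(np.int64(471), np.int64(-277), np.int64(100)), (np.int64(480), np.int64(-282), np.int64(101)), (np.int64(480), np.int64(-301), np.int64(120)), (np.int64(485), np.int64(-309), np.int64(125))]
288 [(np.int64(472), np.int64(-277), np.int64(93)), (np.int64(478), np.int64(-286), np.int64(99)), (np.int64(479), np.int64(-303), np.int64(115)), (np.int64(483), np.int64(-312), np.int64(123))]
291 [(np.int64(471), np.int64(-279), np.int64(89)), (np.int64(482), np.int64(-280), np.int64(85)), (np.int64(479), np.int64(-304), np.int64(111)), (np.int64(485), np.int64(-311), np.int64(115))]
294 [(np.int64(471), np.int64(-279), np.int64(83)), (np.int64(482), np.int64(-281), np.int64(80)), (np.int64(479), np.int64(-304), np.int64(105)), (np.int64(484), np.int64(-312), np.int64(110))]
297 [(np.int64(504), np.int64
[... 2138 characters left out ...]
64(478), np.int64(-297), np.int64(15)), (np.int64(487), np.int64(-303), np.int64(18)), (np.int64(501), np.int64(-299), np.int64(5))]
333 [(np.int64(470), np.int64(-290), np.int64(3)), (np.int64(477), np.int64(-299), np.int64(10)), (np.int64(489), np.int64(-300), np.int64(5)), (np.int64(498), np.int64(-304), np.int64(5))]
336 [(np.int64(467), np.int64(-295), np.int64(4)), (np.int64(477), np.int64(-301), np.int64(5)), (np.int64(488), np.int64(-304), np.int64(3)), (np.int64(495), np.int64(-310), np.int64(6))]
339 [(np.int64(464), np.int64(-300), np.int64(4)), (np.int64(474), np.int64(-305), np.int64(4)), (np.int64(485), np.int64(-309), np.int64(3)), (np.int64(493), np.int64(-314), np.int64(4))]
```

View pics/s6.png

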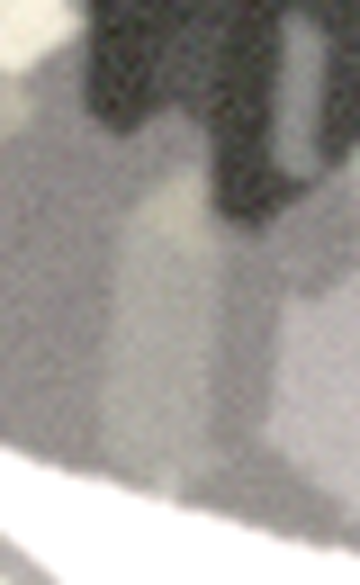

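The depth shows the cell upright (top at z≈66 mm) and the jaw tips at ≈18 mm, so the tongs slid down with the fingers. I'll push the rest of the way.

```bash
python3 - <<'E'
from h import *
g=loc(TR,TY,-.038,0)
for i in range(3):
    h=env.move_l(P(g,.0825),feed=.03,max_force=38)
    t=env.current_tcp_pos(); print(h,t,env.current_contact_force(),env.current_opening(),env.current_time_s())
    if t[2]<.0865: break
E
```

```text
True [ 0.48641136 -0.28813856  0.09648839] [-1.25121239  1.03240543  5.62222578] 0.03717499081409406 23.7083
True [ 0.48665405 -0.28789292  0.08995864] [0.69266955 1.79146668 1.71825064] 0.037208288875556675 24.0833
True [ 0.48671543 -0.28791415  0.08903489] [-0.21523352  2.43824032  4.24780489] 0.037067450202459544 24.3
```

```bash
python3 - <<'E'
from h import *
xy=env.current_tcp_pos()[:2]
for i in range(4):
    h=env.move_l(P(xy,.080),feed=.03,max_force=38)
    t=env.current_tcp_pos(); print(h,t,env.current_contact_force(),env.current_time_s())
    if t[2]<.086: break
p,d=eyes.camera("side"); W=cloud(d,eyes.camera_model("side"))
for v in range(300,340,3): print(v,[np.round(W[v,u]*1000).astype(int).tolist() for u in (353,360,363)])
E
```

```text
True [ 0.48749086 -0.28778457  0.08710524] [-1.87393594  0.69358244  3.21641761] 24.5417
True [ 0.48777237 -0.28771194  0.085745  ] [-2.0709565   1.15731495  4.81516425] 24.7583
300 [[483, -281, 65], [481, -303, 89], [483, -308, 93]]
303 [[480, -287, 67], [482, -303, 83], [484, -307, 86]]
306 [[478, -291, 65], [481, -305, 78], [483, -310, 83]]
309 [[476, -294, 63], [482, -305, 71], [484, -310, 76]]
312 [[476, -295, 57], [486, -299, 56], [484, -310, 69]]
315 [[476, -295, 50], [486, -299, 49], [489, -304, 54]]
318 [[477, -296, 43], [487, -300, 43], [491, -302, 43]]
321 [[477, -297, 37], [487, -300, 35], [491, -302, 35]]
324 [[477, -296, 29], [487, -301, 30], [491, -303, 30]]
327 [[477, -297, 23], [488, -301, 22], [493, -301, 19]]
330 [[477, -299, 17], [488, -301, 14], [493, -302, 13]]
333 [[477, -299, 11], [488, -302, 8], [495, -301, 3]]
336 [[477, -301, 5], [487, -305, 5], [491, -307, 5]]
339 [[474, -305, 4], [485, -309, 3], [489, -311, 3]]
```

```bash
python3 - <<'E'
from h import *
claw.gripper_open()
xy=env.current_tcp_pos()[:2]
env.move_l(P(xy,.19),feed=.15)
m=eyes.camera_model("wrist"); p,d=eyes.camera("wrist"); W=cloud(d,m,True); z=W[...,2]
near=np.hypot(W[...,0]-xy[0],W[...,1]-xy[1])<.06
k=near&(z>.095)&(z<.135); print(rect(W,k),np.percentile(z[k],[50,95]))
p2,d=eyes.camera("top"); W=cloud(d,eyes.camera_model("top")); z=W[...,2]
near=np.hypot(W[...,0]-xy[0],W[...,1]-xy[1])<.05
k=near&(z>.09)&(z<.135); print(rect(W,k) if k.any() else None)
p3,_=eyes.camera("side")
cv2.imwrite("pics/s7.png",np.vstack([cv2.resize(p[60:300,160:480,::-1],(400,300)),cv2.resize(p3[250:370,300:460,::-1],(400,300))]))
print(env.current_time_s(),xy)
E
```

```text
(array([ 0.4866, -0.2872]), array([0.0244, 0.0544]), 19.13, 1767) [0.11394573 0.11570909]
(array([ 0.4908, -0.2849]), array([0.0194, 0.054 ]), 19.47, 116)
26.3417 [ 0.48774821 -0.28775677]
```

View pics/s7.png

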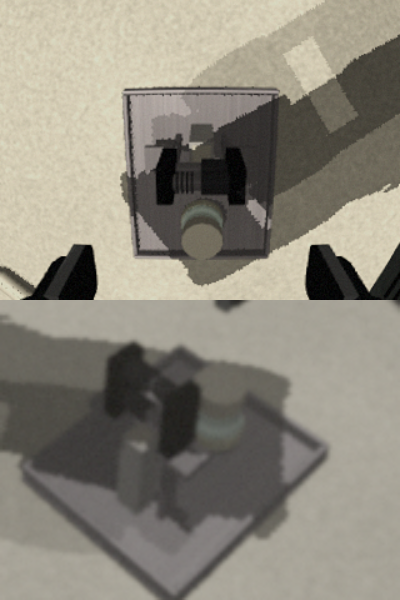

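The wrist and side views show the tongs standing free and upright over the cell in the tray (wrist-view centre about (200,175)), with the jar untouched. Next I'll grip one limb across x and lift straight up.

```bash
python3 - <<'E'
from h import *
c=np.array([.4872,-.2874]); a=np.radians(19.4)
g=loc(c,a,0,OFF)
env.move_to(P(g,.19),down(a+X)); env.move_l(P(g,.15),feed=.1); env.dwell(.2)
print(g,env.current_tcp_pos())
h=env.move_l(P(g,.0815),feed=.08,max_force=6); print(h,env.current_tcp_pos())
claw.grab(force=50)
print(env.current_opening(),env.current_contact_force())
print(env.move_l(P(g,.24),feed=.1,max_force=15),env.current_tcp_pos(),env.current_contact_force())
env.dwell(.1)
p3,d=eyes.camera("side"); W=cloud(d,eyes.camera_model("side"))
r=nets.regions_of("cell","side")
for q in r[:2]: print(q["score"],q["point"],np.round(np.nanpercentile(W[q["mask"]],[3,50,97],axis=0),3).tolist())
cv2.imwrite("pics/s8.png",cv2.resize(p3[170:370,260:460,::-1],(600,600)))
print(env.current_time_s())
E
```

```text
[ 0.49351106 -0.30532123] [ 0.49378841 -0.30550459  0.15068095]
False [ 0.49378242 -0.30550242  0.08195443]
0.02334455939341131 [0.02539359 0.34182916 3.13032606]
False [ 0.49334852 -0.30520489  0.23943187] [-0.72150239  0.11513522 -0.91735173]
0.67 [355.1, 315.9] [[0.473, -0.302, 0.004], [0.48, -0.296, 0.042], [0.506, -0.267, 0.067]]
32.0083
```

View pics/s8.png

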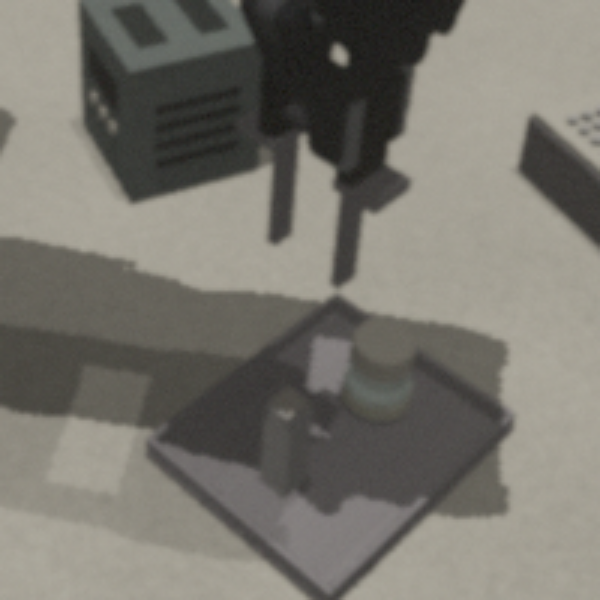

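The cell stands upright in the tray at (285,445) and the open tongs are clear above it. Next I'll return the tongs to the stand.

```bash
python3 - <<'E'
from h import *
g=loc(ST,SY,0,OFF)
env.move_to(P(g,.24),down(SY+X)); env.move_l(P(g,.19),feed=.1); env.dwell(.2)
print(g,env.current_tcp_pos())
h=env.move_l(P(g,.0940),feed=.06,max_force=5); t=env.current_tcp_pos(); print(h,t,env.current_contact_force())
if t[2]<.099:
    claw.gripper_open(); env.move_l(P(g,.22),feed=.15)
    m=eyes.camera_model("wrist"); p,d=eyes.camera("wrist"); W=cloud(d,m,True); z=W[...,2]
    near=np.hypot(W[...,0]-ST[0],W[...,1]-ST[1])<.09
    k=near&(z>.1)&(z<.15)
    print("stand",rect(W,near&(z>.068)&(z<.0775)),"tongs",rect(W,k),np.percentile(z[k],[50,95]))
p3,_=eyes.camera("side"); cv2.imwrite("pics/s9.png",cv2.resize(p3[80:380,210:450,::-1],(480,600)))
print(env.current_time_s())
E
```

```text
[0.49999724 0.28900618] [0.50025579 0.28913599 0.19065544]
False [0.50015319 0.28907762 0.09430319] [-0.61171141  0.00829545 -0.70829102]
stand (array([0.4964, 0.307 ]), array([0.0604, 0.1046]), 10.38, 4293) tongs (array([0.4963, 0.3076]), array([0.0238, 0.055 ]), 10.27, 1715) [0.12507022 0.12686859]
38.4583
```

View pics/s9.png

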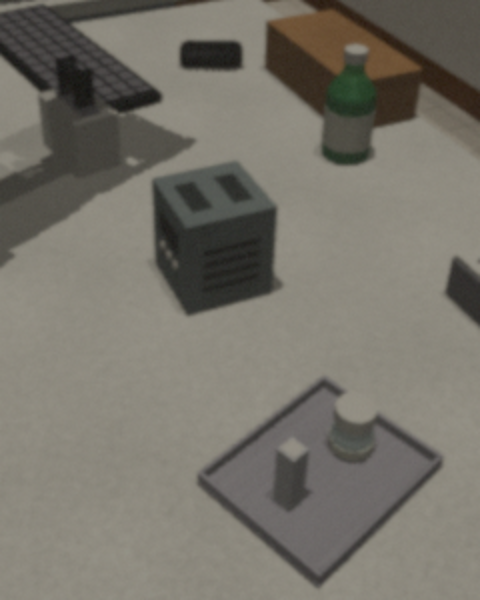

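The tongs hang centred in the stand at (75,95), and the cell stands upright in the tray at (290,470) with the jar in place. Handing in.

```bash
python3 -c "
from plant import env
print(env.close_job())"
```

```text
the job is handed in; nothing more can be done
None
```

The job is handed in at about 38 s (no verdict was returned): the cell stands upright in the tray, the tongs hang open and centred in the stand, and the jar is in place; I did not check the rod again after the lift.

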